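# Sort out the push switch with the bad spring

## Robot

A 7-joint arm with a two-finger parallel gripper is mounted at the origin on the work surface. World frame = base frame: x ahead of the robot, y to its left, z up, the work surface at z = 0. Lengths are in m, angles in rad, forces in N, time in s.
With the tool pointing down it reaches from about 0.375 to 0.925 m from the base axis. Payload 3.1 kg.
Tool frame: the origin (TCP) lies midway between the tips of the shut fingers; the grasp point (between the pads) lies 19 mm behind it; z points along the fingers, y is the line along which they close (so a half turn about z gives the same grasp; the last joint's range is limited). The gripper opens to 85 mm and grips with 20 to 120 N. Pads are 22 mm wide; open, the fingers measure 114 mm over their backs; the gripper's body (76 mm by 85 mm) begins 54 mm behind the grasp point. The pads swing forward as they close: fully open they stand 13 mm farther back than shut.
Start: joints at [1.085, 0.383, 0.044, 1.598, -0.018, 1.161, -0.05], TCP at [0.246, -0.602, 0.231] pointing down, gripper open.
Joint ranges: [-2.61, 2.61], [-0.41, 2.15], [-1.48, 1.57], [0, 2.5], [-1.57, 4.71], [0.05, 1.97], [-2.85, 2.85]. Speed limits (rad/s): [2.79, 2.79, 3.14, 3.14, 3.14, 3.14, 3.14].

## Interface

Orientations are given as a unit quaternion [x, y, z, w].
In Python, from bench import manip gives the robot as it stands. The module is installed in compiled form; this text tells all that it offers.
- The arm moves only by the shell command python3 -m handwheel 'ROWS' [OPENING] [FORCE]. ROWS is JSON, a list of rows, each a list of 4 numbers: the shift along the world's x, y, z in units of 30 mm (1.0 is 30 mm), then the turn about the world's z in units of 10 degrees (1.0 is 10 degrees). In form: [[x, y, z, roll], ...]. A call has 1 to 8 rows; each row shifts and turns the commanded pose from where the row before left it; what a row does not reach is not made up. A row lasts 1/8 s, in which the tool goes at most 62.5 mm and 10.7 degrees, less where a joint would pass 70% of its speed; a pose out of reach is approached as far as the arm can. A call is refused whole if a number of a shift passes 1 or a number of a turn 1, either way. A call with a gripper value outside its range is refused whole. OPENING is the closure, from 0 (fully open) to 1 (shut), set as the call begins (- or left out, the last holds). The fingers move at their own pace and stop on an object; FORCE is the grip in N (left out, the last holds). Time passes only in rows, so rows that do not move let the fingers close. It gives the time, the measured TCP pose, the force, the opening and the grip force at its end, in the units of the state.
- manip.state(): the state, without advancing time (a new reading comes with each control period).
- manip.read_camera(name): name is "side" or "top" or "wrist"; returns the picture (400x640x3 uint8, blue, green, red); there is no depth.
- manip.camera_model(name): a dict with "fx", "fy", "cx", "cy" (pixels), "k1" (the pictures are not rectified: a ray, as slopes to the right and down, at radius r is drawn at 1 + k1 r^2 times it, then the intrinsics apply), "pose" (4x4, takes a point from camera to world coordinates). Camera axes: x right, y up, looking along -z (the intrinsics and any distortion apply to the point x, -y, -z); pixel columns grow to the right and rows downward; lengths in m; the calibration is good to about 2 mm. A picture is of the moment at which its call begins: read the wrist's pose just before it. camera_model takes no time and is no camera call; for the wrist camera it gives the pose at the moment of the call.
- manip.close_job(): hands the job in; it is judged then, once.
The state is a dict: "time_s": time; "q": joint angles; "joint_velocities": joint speeds; "effort": joint torques, N m; "tcp_pos": TCP position; "eef_rot": TCP orientation; "contact_force": force on the tool from outside, world axes, zero at the start; "ft_torque": the same for the moment, N m; "gripper_width": finger opening in m; "grip_force": force on a finger pad.
Only numpy, scipy, OpenCV 4.12 (cv2) and the standard library are available. Lean on these libraries where they do the work, as an engineer would, in place of code of your own. Each camera call takes 0.05 s, during which the arm holds its last target. There are 200 camera calls.

## Task

Try the four push switches on the bench by pressing their keys straight down, gently: a good one clicks at 4 to 6 N and stays down, but one has a bad spring and has still not clicked at 8 N; do not force that one, and never press any key with more than about 15 N. Leave the three good ones standing where they are with their keys clicked down, and set the bad one, its key still up, upright on the floor of the shallow tray. Leave the tape, the steel bar and the screwdriver alone.

Things in the scene. Friction and masses are not known exactly. Their poses are not given: they have to be found in the camera images.
- switch_a_mid (a point): centre (half-way up, 16 mm above its underside) of one of four loose push switches that look alike, about 0.2 kg: grey plastic housing 60 (x) x 40 (y) x 32 mm (z), with a 10 mm long, 16 mm thick black cable stub on its +x end and a round black key in the middle of its top. Grasp it across the 40 mm sides. z is up. The letter says nothing about its spring.
- key_a (a joint): latch of this switch, m: 0 not clicked, 0.006 clicked. The key yields on a stiff 8 N/mm spring and springs back if let go, until the push reaches the click force (4 to 6 N if good, 24 N in the bad one): then the key drops away 6 mm and stays there. Pressed on after the click it yields again at 8 N/mm, 4 mm to a hard stop
- switch_a: switch_a itself: origin at the centre of its underside, +x to the cable stub. Its round flat key, 26 mm across, stands above the origin; before the click its top is somewhere between 45 and 53 mm above the bench: this differs between switches, says nothing of the spring and must be felt
- switch_b_mid (a point): centre (half-way up, 16 mm above its underside) of one of four loose push switches that look alike, about 0.2 kg: grey plastic housing 60 (x) x 40 (y) x 32 mm (z), with a 10 mm long, 16 mm thick black cable stub on its +x end and a round black key in the middle of its top. Grasp it across the 40 mm sides. z is up. The letter says nothing about its spring.
- key_b (a joint): latch of this switch, m: 0 not clicked, 0.006 clicked. The key yields on a stiff 8 N/mm spring and springs back if let go, until the push reaches the click force (4 to 6 N if good, 24 N in the bad one): then the key drops away 6 mm and stays there. Pressed on after the click it yields again at 8 N/mm, 4 mm to a hard stop
- switch_b: switch_b itself: origin at the centre of its underside, +x to the cable stub. Its round flat key, 26 mm across, stands above the origin; before the click its top is somewhere between 45 and 53 mm above the bench: this differs between switches, says nothing of the spring and must be felt
- switch_c_mid (a point): centre (half-way up, 16 mm above its underside) of one of four loose push switches that look alike, about 0.2 kg: grey plastic housing 60 (x) x 40 (y) x 32 mm (z), with a 10 mm long, 16 mm thick black cable stub on its +x end and a round black key in the middle of its top. Grasp it across the 40 mm sides. z is up. The letter says nothing about its spring.
- key_c (a joint): latch of this switch, m: 0 not clicked, 0.006 clicked. The key yields on a stiff 8 N/mm spring and springs back if let go, until the push reaches the click force (4 to 6 N if good, 24 N in the bad one): then the key drops away 6 mm and stays there. Pressed on after the click it yields again at 8 N/mm, 4 mm to a hard stop
- switch_c: switch_c itself: origin at the centre of its underside, +x to the cable stub. Its round flat key, 26 mm across, stands above the origin; before the click its top is somewhere between 45 and 53 mm above the bench: this differs between switches, says nothing of the spring and must be felt
- switch_d_mid (a point): centre (half-way up, 16 mm above its underside) of one of four loose push switches that look alike, about 0.2 kg: grey plastic housing 60 (x) x 40 (y) x 32 mm (z), with a 10 mm long, 16 mm thick black cable stub on its +x end and a round black key in the middle of its top. Grasp it across the 40 mm sides. z is up. The letter says nothing about its spring.
- key_d (a joint): latch of this switch, m: 0 not clicked, 0.006 clicked. The key yields on a stiff 8 N/mm spring and springs back if let go, until the push reaches the click force (4 to 6 N if good, 24 N in the bad one): then the key drops away 6 mm and stays there. Pressed on after the click it yields again at 8 N/mm, 4 mm to a hard stop
- switch_d: switch_d itself: origin at the centre of its underside, +x to the cable stub. Its round flat key, 26 mm across, stands above the origin; before the click its top is somewhere between 45 and 53 mm above the bench: this differs between switches, says nothing of the spring and must be felt
- tray: shallow open aluminium tray, outside 160 (x) x 150 (y) x 30 mm high, walls and floor 4 mm thick, fixed to the bench; origin under its centre; axes along its sides
- tape: loose roll of orange tape lying flat, 100 mm across, 40 mm high; origin under its centre; bystander
- bar: loose dark steel bar 110 x 28 x 18 mm; origin under its centre; bystander
- driver: loose screwdriver lying on the bench; bystander
Mind the look-alikes: they are no part of the job. Of the things like the tray, leave any that is orange; of the rest the larger one is meant.

How it is judged:
At the end, for the whole second after the job is handed in: Three good switches upright (0.1 rad) on the bench within 40 mm of their starts, keys clicked down (latch beyond 5 mm); the bad one at rest, upright (0.1 rad), flat on the tray floor, its centre within 50 mm (tray x) and 56 mm (tray y) of the tray's, key up (under 2 mm) (((angle between each of switch_a_mid, switch_b_mid, switch_c_mid, switch_d_mid's own z axis and vertical below 0.1 rad and value of joint each of key_b, key_c, key_d above 0.005 m and distance of each of switch_b_mid, switch_c_mid, switch_d_mid from where it was at the start of the episode below 0.04 m and value of joint key_a below 0.002 m and x of switch_a_mid in the frame of tray between -0.05 and 0.05 m and y of switch_a_mid in the frame of tray between -0.056 and 0.056 m and z of switch_a_mid in the frame of tray below 0.024 m and linear speed of switch_a below 0.02 m/s) or (angle between each of switch_a_mid, switch_b_mid, switch_c_mid, switch_d_mid's own z axis and vertical below 0.1 rad and value of joint each of key_a, key_c, key_d above 0.005 m and distance of each of switch_a_mid, switch_c_mid, switch_d_mid from where it was at the start of the episode below 0.04 m and value of joint key_b below 0.002 m and x of switch_b_mid in the frame of tray between -0.05 and 0.05 m and y of switch_b_mid in the frame of tray between -0.056 and 0.056 m and z of switch_b_mid in the frame of tray below 0.024 m and linear speed of switch_b below 0.02 m/s) or (angle between each of switch_a_mid, switch_b_mid, switch_c_mid, switch_d_mid's own z axis and vertical below 0.1 rad and value of joint each of key_a, key_b, key_d above 0.005 m and distance of each of switch_a_mid, switch_b_mid, switch_d_mid from where it was at the start of the episode below 0.04 m and value of joint key_c below 0.002 m and x of switch_c_mid in the frame of tray between -0.05 and 0.05 m and y of switch_c_mid in the frame of tray between -0.056 and 0.056 m and z of switch_c_mid in the frame of tray below 0.024 m and linear speed of switch_c below 0.02 m/s) or (angle between each of switch_a_mid, switch_b_mid, switch_c_mid, switch_d_mid's own z axis and vertical below 0.1 rad and value of joint each of key_a, key_b, key_c above 0.005 m and distance of each of switch_a_mid, switch_b_mid, switch_c_mid from where it was at the start of the episode below 0.04 m and value of joint key_d below 0.002 m and x of switch_d_mid in the frame of tray between -0.05 and 0.05 m and y of switch_d_mid in the frame of tray between -0.056 and 0.056 m and z of switch_d_mid in the frame of tray below 0.024 m and linear speed of switch_d below 0.02 m/s))); the robot touches nothing.
It fails at once if a switch's round key (cap_a to cap_d) is pressed with more than 18 N (contact force between any of cap_a, cap_b, cap_c, cap_d and anything else above 18 N).
It fails at once if the tape, the bar or the screwdriver is moved by more than 30 mm (distance of any of tape, bar, driver from where it was at the start of the episode above 0.03 m).
It also fails if it takes over 58 s, if anything falls off the work surface, if the arm or the gripper's body presses on something with over 40 N, if the wrist force passes 120 N, or if a joint passes its speed limit or range.

## Working session

There is one attempt and no reset: what is moved stays moved. The work goes in short steps, Python scripts to look and compute and a shell command to move; the robot and the scene stay as the last step left them, time stands still between calls to the robot, and variables do not carry over. Pictures are saved under pics/ and viewed, at most 10 in all, crops included, and the job is handed in when it is done.

```bash
mkdir -p pics; python3 - <<'E'
from bench import manip
import cv2,numpy as np
s=manip.state();print(s['time_s'],s['tcp_pos'],s['eef_rot'],s['contact_force'],s['gripper_width'])
for n in('top','side'):
    cv2.imwrite(f'pics/{n}0.png',manip.read_camera(n));m=manip.camera_model(n);print(n,{k:np.round(v,3).tolist() for k,v in m.items()})
E
```

```text
0.0 [ 0.2454386  -0.60085049  0.22985353] [ 9.81252708e-01  1.92720928e-01 -3.29303920e-04 -1.28786741e-03] [0.22554384 0.4069274  0.56060707] 0.0852272889438137
top {'fx': 435.672, 'fy': 435.672, 'cx': 329.985, 'cy': 201.249, 'k1': -0.081, 'pose': [[0.008, 0.992, -0.123, 0.348], [-1.0, 0.006, -0.013, -0.028], [-0.012, 0.123, 0.992, 1.096], [0.0, 0.0, 0.0, 1.0]]}
side {'fx': 399.529, 'fy': 399.529, 'cx': 319.738, 'cy': 194.951, 'k1': -0.05, 'pose': [[-0.895, 0.268, -0.357, 0.094], [-0.445, -0.501, 0.742, 0.756], [0.02, 0.823, 0.568, 0.624], [0.0, 0.0, 0.0, 1.0]]}
```

View pics/top0.png

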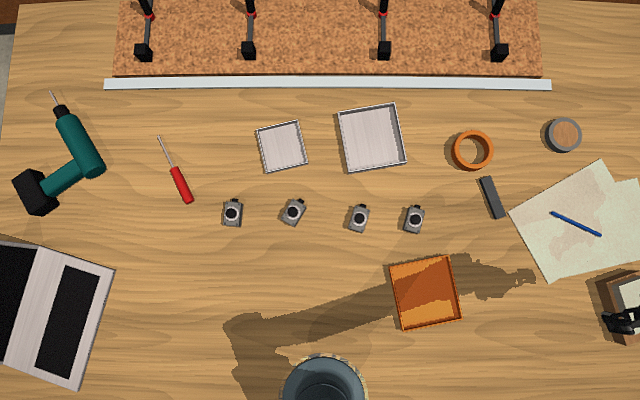

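View pics/side0.png

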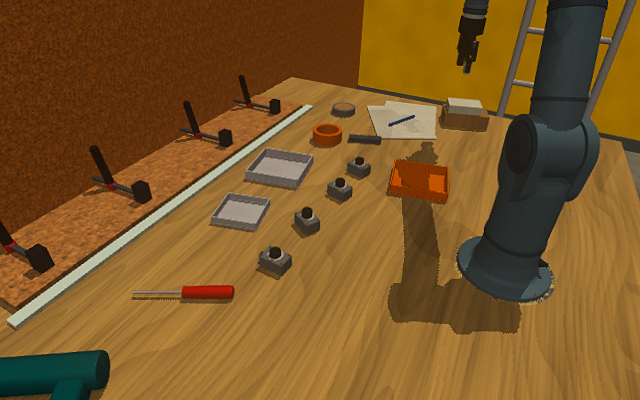

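The top view shows four switches at about (232,212), (293,211), (359,217) and (414,219). There are three tray-like things: a small grey one at (282,146), a large grey one at (371,138) and an orange one at (425,292). The large grey one fits the description (not orange, and the larger of the rest). The bystanders are the tape (472,150), bar (492,198) and driver (180,185).

```bash
cat > h.py <<'E'
import cv2,numpy as np
from bench import manip
def ray(m,uv):
    K=np.array([[m['fx'],0,m['cx']],[0,m['fy'],m['cy']],[0,0,1.]])
    p=cv2.undistortPoints(np.array(uv,float).reshape(-1,1,2),K,np.array([m['k1'],0,0,0.])).reshape(-1,2)
    P=np.array(m['pose']);d=np.c_[p[:,0],-p[:,1],-np.ones(len(p))]@P[:3,:3].T
    return P[:3,3],d
def plane(m,uv,z):
    o,d=ray(m,uv);return o+d*((z-o[2])/d[:,2])[:,None]
E
python3 - <<'E'
from h import *
m=manip.camera_model('top');im=cv2.imread('pics/top0.png')
hsv=cv2.cvtColor(im,cv2.COLOR_BGR2HSV)
def blobs(mask,x0,y0,x1,y1):
    c,_=cv2.findContours(mask[y0:y1,x0:x1],cv2.RETR_EXTERNAL,cv2.CHAIN_APPROX_NONE,offset=(x0,y0));return max(c,key=cv2.contourArea)
grey=cv2.inRange(hsv,(0,0,0),(180,70,255))
for n,(u,v) in zip('1234',[(232,212),(293,211),(359,217),(414,219)]):
    g=blobs(grey,u-22,v-22,u+22,v+22)
    key=cv2.inRange(hsv,(0,0,0),(180,255,45))[v-22:v+22,u-22:u+22]
    # dark centroids: key (nearest) and stub
    k,lab,st,ce=cv2.connectedComponentsWithStats(key)
    print(n,'grey box',cv2.minAreaRect(g),'dark',[(st[i,4],np.round(ce[i]+[u-22,v-22],1).tolist(),np.round(plane(m,ce[i]+[u-22,v-22],.049)[0],4).tolist()) for i in range(1,k) if st[i,4]>8])
    r=plane(m,cv2.boxPoints(cv2.minAreaRect(g)),.032);print(np.round(r.mean(0),4),np.round(r[:,:2],3).tolist())
g=blobs(grey,325,92,420,182);b=cv2.boxPoints(cv2.minAreaRect(g));r=plane(m,b,.03)
print('tray',r.mean(0),r[:,:2].tolist(),[np.linalg.norm(r[i]-r[i-1]) for i in range(4)])
a=cv2.resize(im[90:240,205:440],None,fx=3.3,fy=3.3,interpolation=cv2.INTER_CUBIC);cv2.imwrite('pics/crop1.png',a)
E
```

```text
1 grey box ((232.73780822753906, 212.3597412109375), (17.448184967041016, 26.393136978149414), 6.34019136428833) dark [(np.int32(14), [234.6, 199.8], [0.4798, 0.2181, 0.049]), (np.int32(76), [230.5, 212.9], [0.4476, 0.2272, 0.049])]
[0.4507 0.2258 0.032 ] [[0.42, 0.25], [0.486, 0.245], [0.481, 0.201], [0.416, 0.207]]
2 grey box ((293.8088073730469, 210.9852752685547), (16.463863372802734, 27.268274307250977), 30.963756561279297) dark [(np.int32(15), [300.6, 200.7], [0.4786, 0.0568, 0.049]), (np.int32(76), [292.2, 211.4], [0.4524, 0.0768, 0.049])]
[0.4552 0.0745 0.032 ] [[0.436, 0.109], [0.495, 0.075], [0.474, 0.04], [0.416, 0.074]]
3 grey box ((359.0213623046875, 217.1316680908203), (15.748919486999512, 27.441299438476562), 17.35402488708496) dark [(np.int32(16), [362.8, 205.2], [0.4684, -0.0938, 0.049]), (np.int32(69), [359.0, 217.9], [0.4377, -0.0847, 0.049])]
[ 0.4411 -0.0858  0.032 ] [[0.414, -0.057], [0.479, -0.077], [0.468, -0.114], [0.403, -0.094]]
4 grey box ((413.9230651855469, 218.11538696289062), (17.102628707885742, 27.451913833618164), 15.255118370056152) dark [(np.int32(14), [417.0, 206.1], [0.4672, -0.2253, 0.049]), (np.int32(74), [414.7, 218.9], [0.4359, -0.2192, 0.049])]
[ 0.4395 -0.2205  0.032 ] [[0.412, -0.191], [0.478, -0.21], [0.467, -0.25], [0.401, -0.231]]
tray [ 0.64392562 -0.1186652   0.03      ] [[0.7103985532592609, -0.028953722496720895], [0.7404706690925273, -0.18022993429821887], [0.5767778321377626, -0.20680662722634574], [0.5480554143216086, -0.05867052741803726]] [np.float64(0.1650405503349448), np.float64(0.1542362616497854), np.float64(0.16583626104472796), np.float64(0.1508949348110229)]
```

View pics/crop1.png

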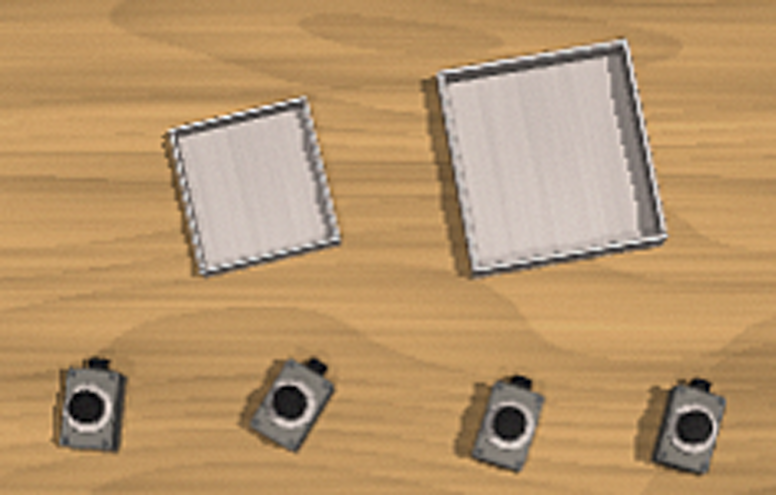

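The crop shows the large grey tray on the right, sized 165x152 mm from its outline, and all four switches with their stubs pointing away from the robot. I'll approach the rightmost switch (4) with the fingers shut.

```bash
cat > chk.py <<'E'
# print z and vertical force; exit non-zero (stop the typed chain) above 6.5 N
from bench import manip
import sys
s=manip.state();f=s['contact_force'][2];p=s['tcp_pos']
print('t%.2f x%.4f y%.4f z%.4f F%.1f'%(s['time_s'],*p,f));sys.exit(abs(f)>6.5)
E
python3 -m handwheel '[[0.45,0.9,0,0],[0.45,0.9,0,0],[0.45,0.9,0,0],[0.45,0.9,0,0],[0.45,0.9,0,0],[0.45,0.9,0,0],[0.45,0.9,0,0],[0.45,0.9,0,0]]' 1 40
python3 -m handwheel '[[0.4,0.8,-0.7,0],[0.4,0.8,-0.7,0],[0.4,0.8,-0.7,0],[0.4,0.8,-0.7,0],[0.4,0.8,-0.7,0],[0.4,0.8,-0.7,0],[0.35,0.72,-0.5,0],[0,0,0,0]]'; python3 chk.py
```

```text
time_s: 1.1
tcp_pos: [0.3538, -0.3844, 0.2307]
eef_rot: [0.981, 0.193, -0.0, -0.0]
contact_force: [0.5, -0.3, 0.4]
gripper_width: -0.0002
grip_force: 0.0
time_s: 2.1
tcp_pos: [0.4357, -0.2174, 0.0888]
eef_rot: [0.981, 0.195, -0.001, -0.002]
contact_force: [0.0, -0.1, 0.2]
gripper_width: -0.0001
grip_force: 0.0
t2.10 x0.4357 y-0.2174 z0.0888 F0.2False
```

```bash
sed -i 's/sys.exit(abs(f)>6.5)/sys.exit(int(abs(f)>6.5))/' chk.py
H="python3 -m handwheel"; python3 -m handwheel '[[0,-0.05,-0.5,0],[0,0,-0.4,0],[0,0,-0.2,0],[0,0,0,0]]' >/dev/null; python3 chk.py &&
python3 -m handwheel '[[0,0,-0.015,0]]' >/dev/null && python3 chk.py &&
python3 -m handwheel '[[0,0,-0.015,0]]' >/dev/null && python3 chk.py &&
python3 -m handwheel '[[0,0,-0.015,0]]' >/dev/null && python3 chk.py &&
python3 -m handwheel '[[0,0,-0.015,0]]' >/dev/null && python3 chk.py &&
python3 -m handwheel '[[0,0,-0.015,0]]' >/dev/null && python3 chk.py &&
python3 -m handwheel '[[0,0,-0.015,0]]' >/dev/null && python3 chk.py &&
python3 -m handwheel '[[0,0,-0.015,0]]' >/dev/null && python3 chk.py &&
python3 -m handwheel '[[0,0,-0.015,0]]' >/dev/null && python3 chk.py &&
python3 -m handwheel '[[0,0,-0.015,0]]' >/dev/null && python3 chk.py &&
python3 -m handwheel '[[0,0,-0.015,0]]' >/dev/null && python3 chk.py
```

```text
t2.60 x0.4356 y-0.2219 z0.0566 F-0.1
t2.73 x0.4366 y-0.2219 z0.0571 F0.2
t2.85 x0.4367 y-0.2218 z0.0568 F0.3
t2.98 x0.4366 y-0.2217 z0.0562 F-0.7
t3.10 x0.4364 y-0.2217 z0.0556 F-0.4
t3.23 x0.4363 y-0.2216 z0.0550 F-0.1
t3.35 x0.4363 y-0.2216 z0.0546 F-0.8
t3.48 x0.4363 y-0.2216 z0.0541 F0.2
t3.60 x0.4363 y-0.2217 z0.0536 F0.1
t3.73 x0.4363 y-0.2216 z0.0532 F-0.2
t3.85 x0.4364 y-0.2216 z0.0528 F0.2
```

```bash

python3 -m handwheel '[[0,0.05,-0.015,0]]' >/dev/null && python3 chk.py &&
python3 -m handwheel '[[0,0,-0.015,0]]' >/dev/null && python3 chk.py &&
python3 -m handwheel '[[0,0,-0.015,0]]' >/dev/null && python3 chk.py &&
python3 -m handwheel '[[0,0,-0.015,0]]' >/dev/null && python3 chk.py &&
python3 -m handwheel '[[0,0,-0.015,0]]' >/dev/null && python3 chk.py &&
python3 -m handwheel '[[0,0,-0.015,0]]' >/dev/null && python3 chk.py &&
python3 -m handwheel '[[0,0,-0.015,0]]' >/dev/null && python3 chk.py &&
python3 -m handwheel '[[0,0,-0.015,0]]' >/dev/null && python3 chk.py &&
python3 -m handwheel '[[0,0,-0.015,0]]' >/dev/null && python3 chk.py &&
python3 -m handwheel '[[0,0,-0.015,0]]' >/dev/null && python3 chk.py &&
python3 -m handwheel '[[0,0,-0.015,0]]' >/dev/null && python3 chk.py &&
python3 -m handwheel '[[0,0,-0.015,0]]' >/dev/null && python3 chk.py
```

```text
t3.98 x0.4363 y-0.2202 z0.0523 F0.3
t4.10 x0.4363 y-0.2199 z0.0518 F-0.1
t4.22 x0.4363 y-0.2201 z0.0514 F0.3
t4.35 x0.4363 y-0.2202 z0.0510 F-0.5
t4.47 x0.4363 y-0.2202 z0.0505 F0.3
t4.60 x0.4363 y-0.2202 z0.0500 F-0.4
t4.72 x0.4363 y-0.2201 z0.0496 F0.1
t4.85 x0.4363 y-0.2201 z0.0492 F0.6
t4.97 x0.4363 y-0.2201 z0.0487 F0.4
t5.10 x0.4363 y-0.2201 z0.0482 F-0.2
t5.22 x0.4364 y-0.2201 z0.0479 F1.4
t5.35 x0.4364 y-0.2202 z0.0476 F4.7
```

```bash

python3 -m handwheel '[[0,0,-0.01,0]]' >/dev/null && python3 chk.py &&
python3 -m handwheel '[[0,0,-0.01,0]]' >/dev/null && python3 chk.py &&
python3 -m handwheel '[[0,0,-0.01,0]]' >/dev/null && python3 chk.py &&
python3 -m handwheel '[[0,0,-0.015,0]]' >/dev/null && python3 chk.py
```

```text
t5.47 x0.4364 y-0.2201 z0.0474 F3.8
t5.60 x0.4363 y-0.2201 z0.0469 F2.9
t5.72 x0.4363 y-0.2202 z0.0464 F2.4
t5.85 x0.4363 y-0.2201 z0.0458 F0.5
```

Switch 4 clicked: its force peaked near 5 N and fell away as the tool moved on. Next is switch 3.

```bash
sed -i 's/>6.5/>float(sys.argv[1])/' chk.py
python3 -m handwheel '[[0,0,0.8,0],[0,0.6,0,0],[0.05,1,0,0],[0,1,0,0],[0,1,0,0],[0,0.91,-0.3,0],[0,0,-0.15,0],[0,0,0,0]]' >/dev/null; python3 chk.py 2 && 
python3 -m handwheel '[[0,0,-0.015,0]]' >/dev/null && python3 chk.py 2 &&
python3 -m handwheel '[[0,0,-0.015,0]]' >/dev/null && python3 chk.py 2 &&
python3 -m handwheel '[[0,0,-0.015,0]]' >/dev/null && python3 chk.py 2 &&
python3 -m handwheel '[[0,0,-0.015,0]]' >/dev/null && python3 chk.py 2 &&
python3 -m handwheel '[[0,0,-0.015,0]]' >/dev/null && python3 chk.py 2 &&
python3 -m handwheel '[[0,0,-0.015,0]]' >/dev/null && python3 chk.py 2 &&
python3 -m handwheel '[[0,0,-0.015,0]]' >/dev/null && python3 chk.py 2 &&
python3 -m handwheel '[[0,0,-0.015,0]]' >/dev/null && python3 chk.py 2 &&
python3 -m handwheel '[[0,0,-0.015,0]]' >/dev/null && python3 chk.py 2 &&
python3 -m handwheel '[[0,0,-0.015,0]]' >/dev/null && python3 chk.py 2 &&
python3 -m handwheel '[[0,0,-0.015,0]]' >/dev/null && python3 chk.py 2 &&
python3 -m handwheel '[[0,0,-0.015,0]]' >/dev/null && python3 chk.py 2 &&
python3 -m handwheel '[[0,0,-0.015,0]]' >/dev/null && python3 chk.py 2 &&
python3 -m handwheel '[[0,0,-0.015,0]]' >/dev/null && python3 chk.py 2 &&
python3 -m handwheel '[[0,0,-0.015,0]]' >/dev/null && python3 chk.py 2 &&
python3 -m handwheel '[[0,0,-0.015,0]]' >/dev/null && python3 chk.py 2 &&
python3 -m handwheel '[[0,0,-0.015,0]]' >/dev/null && python3 chk.py 2 &&
python3 -m handwheel '[[0,0,-0.015,0]]' >/dev/null && python3 chk.py 2 &&
python3 -m handwheel '[[0,0,-0.015,0]]' >/dev/null && python3 chk.py 2 &&
python3 -m handwheel '[[0,0,-0.015,0]]' >/dev/null && python3 chk.py 2 
```

```text
t6.85 x0.4369 y-0.0847 z0.0556 F-0.3
t6.97 x0.4378 y-0.0858 z0.0560 F-0.9
t7.10 x0.4380 y-0.0858 z0.0557 F0.1
t7.22 x0.4380 y-0.0854 z0.0553 F0.2
t7.35 x0.4379 y-0.0851 z0.0548 F0.2
t7.47 x0.4379 y-0.0849 z0.0543 F-0.7
t7.60 x0.4378 y-0.0848 z0.0538 F-0.0
t7.72 x0.4378 y-0.0848 z0.0533 F0.6
t7.85 x0.4378 y-0.0848 z0.0529 F-0.3
t7.97 x0.4379 y-0.0848 z0.0525 F-1.4
t8.10 x0.4378 y-0.0848 z0.0520 F0.7
t8.22 x0.4378 y-0.0848 z0.0515 F0.1
t8.35 x0.4378 y-0.0848 z0.0511 F-0.3
t8.47 x0.4378 y-0.0848 z0.0506 F-0.0
t8.60 x0.4378 y-0.0848 z0.0502 F0.8
t8.72 x0.4378 y-0.0848 z0.0499 F1.9
t8.85 x0.4379 y-0.0848 z0.0496 F4.0
```

```bash

python3 -m handwheel '[[0,0,-0.006,0]]' >/dev/null && python3 chk.py 8 &&
python3 -m handwheel '[[0,0,-0.006,0]]' >/dev/null && python3 chk.py 8 &&
python3 -m handwheel '[[0,0,-0.006,0]]' >/dev/null && python3 chk.py 8 &&
python3 -m handwheel '[[0,0,-0.006,0]]' >/dev/null && python3 chk.py 8 &&
python3 -m handwheel '[[0,0,-0.006,0]]' >/dev/null && python3 chk.py 8 &&
python3 -m handwheel '[[0,0,-0.006,0]]' >/dev/null && python3 chk.py 8
```

```text
t8.97 x0.4379 y-0.0848 z0.0495 F5.6
t9.10 x0.4379 y-0.0849 z0.0494 F5.7
t9.22 x0.4379 y-0.0848 z0.0493 F6.1
t9.35 x0.4379 y-0.0848 z0.0492 F7.6
t9.47 x0.4379 y-0.0849 z0.0491 F8.8
```

Switch 3 has not clicked at 8.8 N, so it is the bad one. Now switch 2.

```bash
cd .;
python3 -m handwheel '[[0,0,0.7,0],[0.09,0.9,0,0],[0.1,1,0,0],[0.1,1,0,0],[0.1,1,0,0],[0.1,1,0,0],[0,0.49,-0.35,0],[0,0,-0.13,0]]' >/dev/null; python3 chk.py 2 && 
python3 -m handwheel '[[0,0,-0.015,0]]' >/dev/null && python3 chk.py 2 &&
python3 -m handwheel '[[0,0,-0.015,0]]' >/dev/null && python3 chk.py 2 &&
python3 -m handwheel '[[0,0,-0.015,0]]' >/dev/null && python3 chk.py 2 &&
python3 -m handwheel '[[0,0,-0.015,0]]' >/dev/null && python3 chk.py 2 &&
python3 -m handwheel '[[0,0,-0.015,0]]' >/dev/null && python3 chk.py 2 &&
python3 -m handwheel '[[0,0,-0.015,0]]' >/dev/null && python3 chk.py 2 &&
python3 -m handwheel '[[0,0,-0.015,0]]' >/dev/null && python3 chk.py 2 &&
python3 -m handwheel '[[0,0,-0.015,0]]' >/dev/null && python3 chk.py 2 &&
python3 -m handwheel '[[0,0,-0.015,0]]' >/dev/null && python3 chk.py 2 &&
python3 -m handwheel '[[0,0,-0.015,0]]' >/dev/null && python3 chk.py 2 &&
python3 -m handwheel '[[0,0,-0.015,0]]' >/dev/null && python3 chk.py 2 &&
python3 -m handwheel '[[0,0,-0.015,0]]' >/dev/null && python3 chk.py 2 &&
python3 -m handwheel '[[0,0,-0.015,0]]' >/dev/null && python3 chk.py 2 &&
python3 -m handwheel '[[0,0,-0.015,0]]' >/dev/null && python3 chk.py 2 &&
python3 -m handwheel '[[0,0,-0.015,0]]' >/dev/null && python3 chk.py 2 &&
python3 -m handwheel '[[0,0,-0.015,0]]' >/dev/null && python3 chk.py 2 &&
python3 -m handwheel '[[0,0,-0.015,0]]' >/dev/null && python3 chk.py 2 &&
python3 -m handwheel '[[0,0,-0.015,0]]' >/dev/null && python3 chk.py 2 &&
python3 -m handwheel '[[0,0,-0.015,0]]' >/dev/null && python3 chk.py 2 &&
python3 -m handwheel '[[0,0,-0.015,0]]' >/dev/null && python3 chk.py 2 
```

```text
t10.47 x0.4520 y0.0782 z0.0545 F0.7
t10.60 x0.4520 y0.0759 z0.0540 F0.2
t10.72 x0.4526 y0.0756 z0.0541 F0.3
t10.85 x0.4528 y0.0761 z0.0538 F-0.6
t10.97 x0.4527 y0.0764 z0.0534 F-0.5
t11.10 x0.4527 y0.0767 z0.0529 F-0.3
t11.22 x0.4526 y0.0768 z0.0523 F-0.1
t11.35 x0.4526 y0.0769 z0.0519 F1.6
t11.47 x0.4526 y0.0769 z0.0516 F3.7
```

```bash

python3 -m handwheel '[[0,0,-0.007,0]]' >/dev/null && python3 chk.py 8 &&
python3 -m handwheel '[[0,0,-0.007,0]]' >/dev/null && python3 chk.py 8 &&
python3 -m handwheel '[[0,0,-0.007,0]]' >/dev/null && python3 chk.py 8 &&
python3 -m handwheel '[[0,0,-0.007,0]]' >/dev/null && python3 chk.py 8 &&
python3 -m handwheel '[[0,0,-0.007,0]]' >/dev/null && python3 chk.py 8 &&
python3 -m handwheel '[[0,0,-0.007,0]]' >/dev/null && python3 chk.py 8 &&
python3 -m handwheel '[[0,0,-0.007,0]]' >/dev/null && python3 chk.py 8
```

```text
t11.60 x0.4526 y0.0769 z0.0515 F4.8
t11.72 x0.4526 y0.0769 z0.0513 F5.2
t11.85 x0.4526 y0.0769 z0.0510 F3.8
t11.97 x0.4526 y0.0769 z0.0506 F2.4
t12.10 x0.4526 y0.0769 z0.0503 F2.0
t12.22 x0.4525 y0.0769 z0.0500 F2.2
t12.35 x0.4525 y0.0769 z0.0498 F1.5
```

Switch 2 clicked: it peaked near 5 N, then the force decayed while still descending. Now switch 1.

```bash
cd .;
python3 -m handwheel '[[0,0,0.65,0],[-0.04,0.9,0,0],[-0.04,1,0,0],[-0.04,1,0,0],[-0.04,1,0,0],[0,0.81,-0.2,0],[0,0.3,-0.25,0],[0,0,0,0]]' >/dev/null; python3 chk.py 2 && 
python3 -m handwheel '[[0,0,-0.015,0]]' >/dev/null && python3 chk.py 2 &&
python3 -m handwheel '[[0,0,-0.015,0]]' >/dev/null && python3 chk.py 2 &&
python3 -m handwheel '[[0,0,-0.015,0]]' >/dev/null && python3 chk.py 2 &&
python3 -m handwheel '[[0,0,-0.015,0]]' >/dev/null && python3 chk.py 2 &&
python3 -m handwheel '[[0,0,-0.015,0]]' >/dev/null && python3 chk.py 2 &&
python3 -m handwheel '[[0,0,-0.015,0]]' >/dev/null && python3 chk.py 2 &&
python3 -m handwheel '[[0,0,-0.015,0]]' >/dev/null && python3 chk.py 2 &&
python3 -m handwheel '[[0,0,-0.015,0]]' >/dev/null && python3 chk.py 2 &&
python3 -m handwheel '[[0,0,-0.015,0]]' >/dev/null && python3 chk.py 2 &&
python3 -m handwheel '[[0,0,-0.015,0]]' >/dev/null && python3 chk.py 2 &&
python3 -m handwheel '[[0,0,-0.015,0]]' >/dev/null && python3 chk.py 2 &&
python3 -m handwheel '[[0,0,-0.015,0]]' >/dev/null && python3 chk.py 2 &&
python3 -m handwheel '[[0,0,-0.015,0]]' >/dev/null && python3 chk.py 2 &&
python3 -m handwheel '[[0,0,-0.015,0]]' >/dev/null && python3 chk.py 2 &&
python3 -m handwheel '[[0,0,-0.015,0]]' >/dev/null && python3 chk.py 2 &&
python3 -m handwheel '[[0,0,-0.015,0]]' >/dev/null && python3 chk.py 2 &&
python3 -m handwheel '[[0,0,-0.015,0]]' >/dev/null && python3 chk.py 2 &&
python3 -m handwheel '[[0,0,-0.015,0]]' >/dev/null && python3 chk.py 2 &&
python3 -m handwheel '[[0,0,-0.015,0]]' >/dev/null && python3 chk.py 2 &&
python3 -m handwheel '[[0,0,-0.015,0]]' >/dev/null && python3 chk.py 2 
```

```text
t13.35 x0.4467 y0.2268 z0.0549 F0.1
t13.47 x0.4477 y0.2256 z0.0551 F-0.7
t13.60 x0.4481 y0.2258 z0.0550 F0.1
t13.72 x0.4480 y0.2264 z0.0547 F0.1
t13.85 x0.4479 y0.2268 z0.0543 F0.4
t13.97 x0.4478 y0.2271 z0.0538 F-0.2
t14.10 x0.4477 y0.2272 z0.0532 F-0.3
t14.22 x0.4477 y0.2272 z0.0528 F0.6
t14.35 x0.4477 y0.2272 z0.0523 F-0.2
t14.47 x0.4477 y0.2272 z0.0518 F0.1
t14.60 x0.4477 y0.2272 z0.0514 F-0.2
t14.72 x0.4477 y0.2272 z0.0510 F-0.0
t14.85 x0.4477 y0.2272 z0.0505 F-0.3
t14.97 x0.4477 y0.2272 z0.0501 F-0.5
t15.10 x0.4477 y0.2272 z0.0496 F0.5
t15.22 x0.4477 y0.2272 z0.0492 F0.1
t15.35 x0.4477 y0.2272 z0.0487 F0.2
t15.47 x0.4477 y0.2272 z0.0483 F0.2
t15.60 x0.4477 y0.2272 z0.0478 F-0.4
t15.72 x0.4477 y0.2272 z0.0474 F-0.1
t15.85 x0.4477 y0.2272 z0.0469 F-0.1
```

```bash

python3 -m handwheel '[[0,0,-0.012,0]]' >/dev/null && python3 chk.py 8 &&
python3 -m handwheel '[[0,0,-0.012,0]]' >/dev/null && python3 chk.py 8 &&
python3 -m handwheel '[[0,0,-0.012,0]]' >/dev/null && python3 chk.py 8 &&
python3 -m handwheel '[[0,0,-0.01,0]]' >/dev/null && python3 chk.py 8 &&
python3 -m handwheel '[[0,0,-0.01,0]]' >/dev/null && python3 chk.py 8 &&
python3 -m handwheel '[[0,0,-0.01,0]]' >/dev/null && python3 chk.py 8 &&
python3 -m handwheel '[[0,0,-0.01,0]]' >/dev/null && python3 chk.py 8 &&
python3 -m handwheel '[[0,0,-0.01,0]]' >/dev/null && python3 chk.py 8 &&
python3 -m handwheel '[[0,0,-0.01,0]]' >/dev/null && python3 chk.py 8 &&
python3 -m handwheel '[[0,0,-0.01,0]]' >/dev/null && python3 chk.py 8
```

```text
t15.97 x0.4477 y0.2272 z0.0466 F0.5
t16.10 x0.4477 y0.2272 z0.0462 F-0.1
t16.23 x0.4477 y0.2272 z0.0460 F2.7
t16.35 x0.4478 y0.2272 z0.0458 F2.4
t16.48 x0.4477 y0.2272 z0.0456 F4.3
t16.60 x0.4478 y0.2272 z0.0453 F3.9
t16.73 x0.4477 y0.2272 z0.0447 F3.4
t16.85 x0.4477 y0.2272 z0.0442 F1.9
t16.98 x0.4478 y0.2272 z0.0438 F-0.2
t17.10 x0.4477 y0.2272 z0.0435 F0.6
```

Switch 1 clicked at about 4.5 N. Next I'll go back above switch 3, open the gripper, turn about -39° and look.

```bash

python3 -m handwheel '[[0,0,0.8,0],[0,-0.6,0.8,0],[0,-1,0.7,-0.9],[0,-1,0.5,-1],[-0.05,-1,0.5,-1],[-0.1,-1,0.5,-1],[-0.1,-1,0,0],[-0.1,-1,0,0]]' 0 40 >/dev/null; python3 -m handwheel '[[0,-1,0,0],[0,-1,0,0],[0,-1,0,0],[0,-0.8,0,0],[0,0,0,0],[0,0,0,0]]'
python3 - <<'E'
from h import *
m=manip.camera_model('wrist');im=manip.read_camera('wrist');cv2.imwrite('pics/w1.png',im);np.save('w1.npy',m,allow_pickle=True)
cv2.imwrite('pics/top1.png',manip.read_camera('top'))
s=manip.state();print(s['tcp_pos'],s['eef_rot'],s['gripper_width'],np.round(m['pose'],3))
E
```

```text
time_s: 18.85
tcp_pos: [0.4371, -0.0839, 0.1575]
eef_rot: [0.989, -0.146, -0.0, -0.0]
contact_force: [-0.4, 0.3, -0.1]
gripper_width: 0.0854
grip_force: 0.0
[ 0.43724907 -0.08348751  0.15762282] [ 9.89458785e-01 -1.44814568e-01 -1.05658197e-04 -2.05358477e-04] 0.08545036063959345 [[-0.288  0.914  0.285  0.511]
 [-0.958 -0.275 -0.087 -0.106]
 [-0.001 -0.298  0.955  0.299]
 [ 0.     0.     0.     1.   ]]
```

View pics/w1.png

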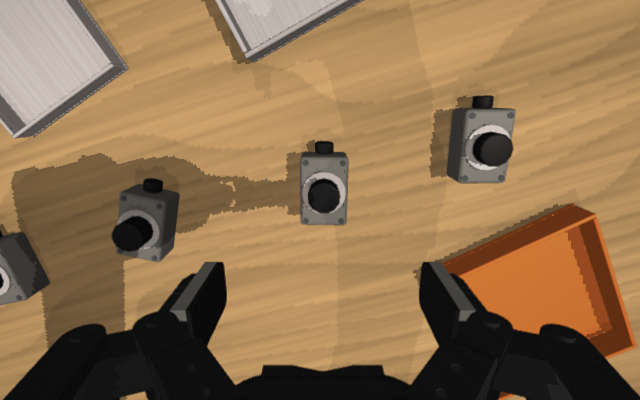

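The wrist view shows switch 3 at (324,190), aligned with the fingers, stub up at (324,148), and its key clearly up.

```bash
python3 - <<'E'
from h import *
m=np.load('w1.npy',allow_pickle=True).item();im=cv2.imread('pics/w1.png')
hsv=cv2.cvtColor(im,cv2.COLOR_BGR2HSV)
x0,y0,x1,y1=285,135,365,235
g=cv2.inRange(hsv,(0,0,60),(180,45,255))[y0:y1,x0:x1]
c=max(cv2.findContours(g,cv2.RETR_EXTERNAL,cv2.CHAIN_APPROX_NONE,offset=(x0,y0))[0],key=cv2.contourArea)
R=cv2.minAreaRect(c);print(R)
p=plane(m,cv2.boxPoints(R),.032);e=p[1]-p[0];f=p[2]-p[1]
print(p[:,:2].round(4).tolist(),'mid',p.mean(0),[ (np.linalg.norm(v),np.degrees(np.arctan2(v[1],v[0]))) for v in(e,f)])
k=cv2.inRange(hsv,(0,0,0),(180,255,45))[y0:y1,x0:x1];n,l,st,ce=cv2.connectedComponentsWithStats(k)
for i in range(1,n):
    if st[i,4]>50: u=ce[i]+[x0,y0];print('dark',st[i],u,plane(m,u,.0497),plane(m,u,.016))
s=manip.state();print(s['tcp_pos'],'tool yaw',np.degrees(2*np.arctan2(s['eef_rot'][1],s['eef_rot'][0])))
E
```

```text
((323.4999694824219, 189.49996948242188), (46.99999237060547, 66.99998474121094), -0.0)
[[0.4188, -0.0579], [0.4738, -0.0756], [0.4629, -0.1119], [0.4072, -0.0965]] mid [ 0.4406633 -0.0854636  0.032    ] [(np.float64(0.05776090569386611), np.float64(-17.88709842808072)), (np.float64(0.03791173057144139), np.float64(-106.72998159685119))]
dark [ 30   6  19  14 226] [323.52212389 147.98230088] [[ 0.47691344 -0.09630883  0.0497    ]] [[ 0.47230123 -0.09500113  0.016     ]]
dark [ 23  44  31  34 818] [323.21515892 195.46821516] [[ 0.44156591 -0.08546569  0.0497    ]] [[ 0.43218449 -0.082695    0.016     ]]
[ 0.43724907 -0.08348751  0.15762282] tool yaw -16.653083211296376
```

```bash

python3 -m handwheel '[[0.09,-0.06,-0.8,0],[0,0,-1,0],[0,0,-1,0],[0,0,-1,0],[0,0,-0.8,0],[0,0,-0.4,0],[0,0,-0.15,0],[0,0,0,0]]' && python3 -m handwheel '[[0,0,0,0],[0,0,0,0],[0,0,0,0],[0,0,0,0],[0,0,0,0],[0,0,0,0]]' 1 40
```

```text
time_s: 19.95
tcp_pos: [0.4404, -0.0865, 0.0036]
eef_rot: [0.989, -0.146, 0.0, -0.0]
contact_force: [1.1, 0.9, 0.9]
gripper_width: 0.0856
grip_force: 0.0
time_s: 20.7
tcp_pos: [0.4407, -0.0867, 0.004]
eef_rot: [0.989, -0.146, 0.001, -0.0]
contact_force: [-0.8, 0.5, 7.0]
gripper_width: 0.0397
grip_force: 42.1
```

```bash

python3 -m handwheel '[[0,0,0.6,0],[0,0,0.8,0],[0,0,0.8,0],[0,0,0.8,0],[0,0,0,0]]' && python3 -m handwheel '[[0.8,-0.13,0,0.6],[0.97,-0.15,0,0.8],[1,-0.16,0,0.6],[1,-0.16,0,0.6],[1,-0.16,0,0],[1,-0.16,0,0],[1,-0.16,0,0],[0,0,0,0]]' && python3 - <<'E'
from h import *
m=manip.camera_model('wrist');im=manip.read_camera('wrist');cv2.imwrite('pics/w2.png',im);np.save('w2.npy',m,allow_pickle=True)
s=manip.state();print(s['tcp_pos'],s['gripper_width'])
E
```

```text
time_s: 21.32
tcp_pos: [0.4411, -0.0869, 0.0944]
eef_rot: [0.989, -0.146, 0.002, 0.0]
contact_force: [0.8, 0.2, -2.2]
gripper_width: 0.0393
grip_force: 41.3
time_s: 22.32
tcp_pos: [0.6438, -0.1191, 0.0909]
eef_rot: [0.997, 0.08, -0.001, -0.0]
contact_force: [-0.4, 0.6, -2.8]
gripper_width: 0.0394
grip_force: 41.1
[ 0.64205046 -0.11884369  0.090718  ] 0.03952567264647839
```

View pics/w2.png

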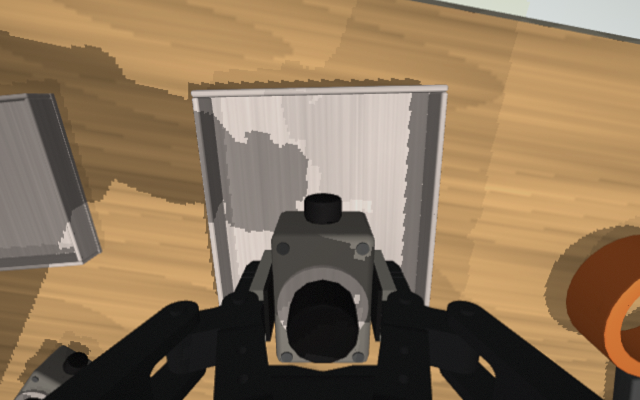

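The switch hangs upright over the large tray, centred between its walls, with the key up. Next I'll lower it.

```bash

python3 -m handwheel '[[0,0,-0.8,0],[0,0,-0.8,0],[0,0,-0.6,0],[0,0,-0.35,0],[0,0,-0.12,0],[0,0,0,0],[0,0,0,0]]'; python3 chk.py 5 && python3 -m handwheel '[[0,0,-0.02,0],[0,0,0,0]]' >/dev/null; python3 chk.py 5
```

```text
time_s: 23.25
tcp_pos: [0.644, -0.1191, 0.0142]
eef_rot: [0.997, 0.08, 0.001, 0.0]
contact_force: [-0.4, -1.2, -2.2]
gripper_width: 0.0394
grip_force: 41.2
t23.25 x0.6440 y-0.1191 z0.0142 F-2.2
t23.50 x0.6432 y-0.1191 z0.0130 F-1.8
```

```bash

python3 -m handwheel '[[0,0,-0.04,0],[0,0,-0.04,0],[0,0,0,0]]' >/dev/null; python3 chk.py 5 && python3 -m handwheel '[[0,0,-0.02,0],[0,0,-0.02,0]]' >/dev/null; python3 chk.py 5 && python3 -m handwheel '[[0,0,-0.02,0],[0,0,-0.02,0]]' >/dev/null;  python3 chk.py 3 && python3 -m handwheel '[[0,0,-0.02,0],[0,0,-0.02,0]]' >/dev/null;  python3 chk.py 3
```

```text
t23.88 x0.6428 y-0.1190 z0.0099 F-2.7
t24.12 x0.6431 y-0.1190 z0.0090 F-2.3
t24.38 x0.6430 y-0.1190 z0.0081 F1.6
t24.62 x0.6430 y-0.1190 z0.0081 F9.5
```

```bash

python3 -m handwheel '[[0,0,0.02,0],[0,0,0,0]]' >/dev/null; python3 chk.py 20; python3 -m handwheel '[[0,0,0,0],[0,0,0,0],[0,0,0,0],[0,0,0,0],[0,0,0,0]]' 0 && python3 -m handwheel '[[0,0,0.4,0],[0,0,0.8,0],[0,0,1,0],[0,0,1,0],[0,0,1,0],[-0.5,0,1,0],[-0.8,0,0.5,0],[-0.8,0,0,0]]' && python3 -m handwheel '[[-0.8,-0.8,0,0],[-0.8,-1,0,0],[-0.8,-1,0,0],[-0.5,-1,0,0],[0,-1,0,0],[0,-1,0,0],[0,-1,0,0],[0,0,0,0]]'
python3 - <<'E'
from h import *
a=manip.read_camera('top');b=manip.read_camera('side');cv2.imwrite('pics/t2.png',a);cv2.imwrite('pics/s2.png',b)
o=np.vstack([cv2.resize(a[90:240,200:440],(640,400),interpolation=cv2.INTER_CUBIC)[:300],cv2.resize(a[200:235,200:440],(640,93),interpolation=cv2.INTER_CUBIC)])
cv2.imwrite('pics/c2.png',cv2.resize(a[90:240,200:440],None,fx=3.3,fy=3.3,interpolation=cv2.INTER_CUBIC));cv2.imwrite('pics/c3.png',cv2.resize(b[130:290,230:390],None,fx=3.7,fy=3.7,interpolation=cv2.INTER_CUBIC))
E
```

```text
t24.88 x0.6430 y-0.1191 z0.0081 F5.8
time_s: 25.5
tcp_pos: [0.643, -0.119, 0.007]
eef_rot: [0.997, 0.08, 0.0, -0.0]
contact_force: [-0.1, -0.2, -0.1]
gripper_width: 0.0856
grip_force: 0.0
time_s: 26.5
tcp_pos: [0.5812, -0.1192, 0.1814]
eef_rot: [0.997, 0.08, 0.003, 0.001]
contact_force: [0.5, 0.4, 0.9]
gripper_width: 0.0852
grip_force: 0.0
time_s: 27.5
tcp_pos: [0.4921, -0.3267, 0.1792]
eef_rot: [0.997, 0.078, 0.0, 0.001]
contact_force: [-0.6, 0.1, 0.6]
gripper_width: 0.0855
grip_force: 0.0
```

View pics/c2.png

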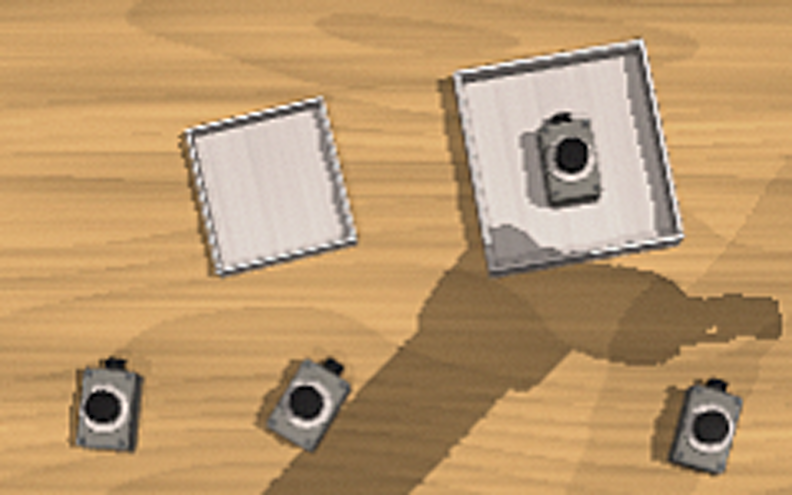

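View pics/c3.png

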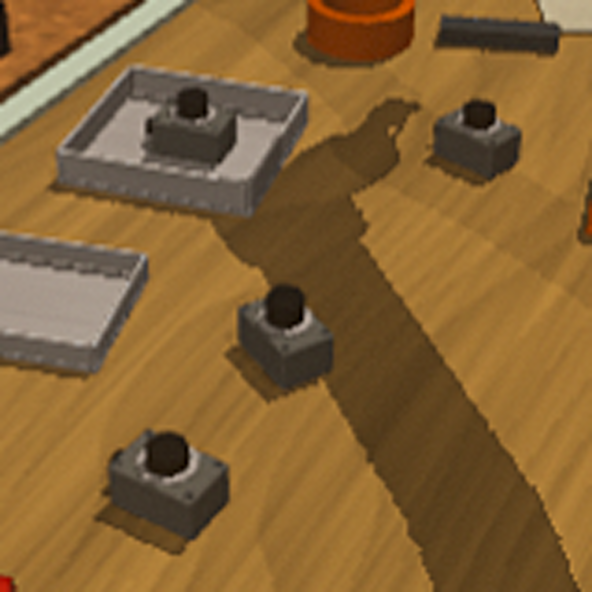

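The switch stands upright near the tray's middle and the other three are in place. Last, I'll check that the three keys dropped, by comparing the side view before and after.

```bash
python3 - <<'E'
from h import *
for u,v in [(275,254),(307,215),(340,184),(359,162)]:
    r=[]
    for f in('side0','s2'):
        g=cv2.cvtColor(cv2.imread(f'pics/{f}.png'),cv2.COLOR_BGR2GRAY)[v-18:v+10,u-14:u+14]
        n,l,st,ce=cv2.connectedComponentsWithStats((g<48).astype(np.uint8));r.append([(st[i,:5].tolist()) for i in range(1,n) if st[i,4]>25])
    print(u,v,r)
E
```

```text
275 254 [[[8, 11, 12, 12, 112]], [[8, 11, 12, 12, 113]]]
307 215 [[[9, 10, 10, 12, 101]], [[9, 10, 10, 12, 103]]]
340 184 [[[9, 12, 10, 9, 73]], []]
359 162 [[[10, 13, 9, 8, 56]], [[10, 13, 9, 8, 55]]]
```

The keys look unmoved in the side view (same pixel rows before and after). I stopped only about 2.5 mm past contact in each case, so they may have sprung back before latching. I'll press again with follow-through, starting with switch 4.

```bash

python3 -m handwheel '[[-0.46,0.9,-0.3,0],[-0.5,0.9,-0.6,0],[-0.5,0.9,-0.6,0],[-0.4,0.85,-0.6,0],[0,0,-0.8,0],[0,0,-0.8,0],[0,0,-0.4,0],[0,0,0,0]]' 1 >/dev/null; python3 chk.py 2 &&
python3 -m handwheel '[[0,0,-0.08,0],[0,0,0,0]]' >/dev/null && python3 chk.py 2 &&
python3 -m handwheel '[[0,0,-0.02,0]]' >/dev/null && python3 chk.py 2 &&
python3 -m handwheel '[[0,0,-0.02,0]]' >/dev/null && python3 chk.py 2 &&
python3 -m handwheel '[[0,0,-0.02,0]]' >/dev/null && python3 chk.py 2 &&
python3 -m handwheel '[[0,0,-0.02,0]]' >/dev/null && python3 chk.py 2 &&
python3 -m handwheel '[[0,0,-0.02,0]]' >/dev/null && python3 chk.py 2 &&
python3 -m handwheel '[[0,0,-0.02,0]]' >/dev/null && python3 chk.py 2 &&
python3 -m handwheel '[[0,0,-0.02,0]]' >/dev/null && python3 chk.py 2 &&
python3 -m handwheel '[[0,0,-0.02,0]]' >/dev/null && python3 chk.py 2 
```

```text
t28.60 x0.4368 y-0.2153 z0.0547 F-0.8
t28.85 x0.4378 y-0.2168 z0.0535 F0.0
t28.98 x0.4378 y-0.2168 z0.0528 F-0.1
t29.10 x0.4374 y-0.2167 z0.0518 F0.2
t29.23 x0.4372 y-0.2166 z0.0510 F-0.7
t29.35 x0.4372 y-0.2165 z0.0503 F0.4
t29.48 x0.4372 y-0.2165 z0.0497 F-0.6
t29.60 x0.4372 y-0.2165 z0.0491 F-0.5
t29.73 x0.4372 y-0.2165 z0.0485 F-0.1
t29.85 x0.4372 y-0.2165 z0.0480 F1.6
```

```bash

python3 -m handwheel '[[0,0,-0.015,0]]' >/dev/null && python3 chk.py 7 &&
python3 -m handwheel '[[0,0,-0.01,0]]' >/dev/null && python3 chk.py 7 &&
python3 -m handwheel '[[0,0,-0.01,0]]' >/dev/null && python3 chk.py 7 &&
python3 -m handwheel '[[0,0,-0.02,0]]' >/dev/null && python3 chk.py 7 &&
python3 -m handwheel '[[0,0,-0.02,0]]' >/dev/null && python3 chk.py 7 &&
python3 -m handwheel '[[0,0,-0.02,0]]' >/dev/null && python3 chk.py 5 &&
python3 -m handwheel '[[0,0,-0.02,0]]' >/dev/null && python3 chk.py 4 &&
python3 -m handwheel '[[0,0,-0.02,0]]' >/dev/null && python3 chk.py 3 &&
python3 -m handwheel '[[0,0,-0.02,0]]' >/dev/null && python3 chk.py 3 &&
python3 -m handwheel '[[0,0,-0.02,0]]' >/dev/null && python3 chk.py 3 &&
python3 -m handwheel '[[0,0,-0.02,0]]' >/dev/null && python3 chk.py 3 &&
python3 -m handwheel '[[0,0,-0.015,0]]' >/dev/null && python3 chk.py 3 &&
python3 -m handwheel '[[0,0,-0.015,0]]' >/dev/null && python3 chk.py 3 &&
python3 -m handwheel '[[0,0,-0.015,0]]' >/dev/null && python3 chk.py 3
```

```text
t29.98 x0.4373 y-0.2166 z0.0478 F4.1
t30.10 x0.4373 y-0.2166 z0.0476 F4.9
t30.23 x0.4373 y-0.2165 z0.0472 F3.7
t30.35 x0.4372 y-0.2165 z0.0463 F1.5
t30.48 x0.4372 y-0.2165 z0.0455 F-0.1
t30.60 x0.4372 y-0.2165 z0.0448 F-0.0
t30.73 x0.4371 y-0.2165 z0.0442 F0.3
t30.85 x0.4372 y-0.2165 z0.0437 F0.0
t30.98 x0.4372 y-0.2165 z0.0432 F0.4
t31.10 x0.4372 y-0.2165 z0.0427 F-0.3
t31.23 x0.4372 y-0.2165 z0.0421 F-0.6
t31.35 x0.4373 y-0.2165 z0.0418 F2.6
t31.48 x0.4373 y-0.2165 z0.0415 F4.1
```

The key dropped freely this time and bottomed 6 mm lower. I'll move to switch 2 and check from there that switch 4's key stayed down.

```bash

python3 -m handwheel '[[0,0,0.3,0],[0,0,0.6,0],[0.05,0.9,0,0],[0.06,1,0,0],[0.08,1,0,0],[0.08,1,0,0],[0.08,1,0,0],[0.08,1,0,0]]' >/dev/null;python3 -m handwheel '[[0.08,1,0,0],[0,1,0,0],[0,1,0,0],[0,0.88,-0.2,0],[0,0,-0.15,0],[0,0,0,0]]' >/dev/null; python3 chk.py 2; python3 - <<'E'
from h import *
b=manip.read_camera('side');cv2.imwrite('pics/s3.png',b);u,v=359,162
for f in('side0','s3'):
        g=cv2.cvtColor(cv2.imread(f'pics/{f}.png'),cv2.COLOR_BGR2GRAY)[v-18:v+10,u-14:u+14]
        n,l,st,ce=cv2.connectedComponentsWithStats((g<48).astype(np.uint8));print([(st[i,:5].tolist()) for i in range(1,n) if st[i,4]>20])
E
```

```text
t33.23 x0.4521 y0.0758 z0.0574 F-0.2
[[10, 13, 9, 8, 56], [18, 23, 8, 5, 23]]
[[10, 15, 9, 6, 39]]
```

Confirmed: switch 4's key now reads lower (top row +2 px) and stays down. Now switch 2, with follow-through.

```bash

python3 -m handwheel '[[0,0,-0.1,0],[0,0,0,0]]' >/dev/null && python3 chk.py 2 &&
python3 -m handwheel '[[0,0,-0.02,0]]' >/dev/null && python3 chk.py 7 &&
python3 -m handwheel '[[0,0,-0.02,0]]' >/dev/null && python3 chk.py 7 &&
python3 -m handwheel '[[0,0,-0.015,0]]' >/dev/null && python3 chk.py 7 &&
python3 -m handwheel '[[0,0,-0.015,0]]' >/dev/null && python3 chk.py 7 &&
python3 -m handwheel '[[0,0,-0.015,0]]' >/dev/null && python3 chk.py 7 &&
python3 -m handwheel '[[0,0,-0.01,0]]' >/dev/null && python3 chk.py 7 &&
python3 -m handwheel '[[0,0,-0.01,0]]' >/dev/null && python3 chk.py 7 &&
python3 -m handwheel '[[0,0,-0.01,0]]' >/dev/null && python3 chk.py 7 &&
python3 -m handwheel '[[0,0,-0.01,0]]' >/dev/null && python3 chk.py 7
```

```text
t33.52 x0.4524 y0.0758 z0.0545 F-0.0
t33.65 x0.4526 y0.0764 z0.0542 F0.3
t33.77 x0.4526 y0.0768 z0.0536 F-0.1
t33.90 x0.4525 y0.0769 z0.0531 F-0.3
t34.02 x0.4525 y0.0769 z0.0526 F0.2
t34.15 x0.4525 y0.0769 z0.0521 F-0.9
t34.27 x0.4525 y0.0769 z0.0519 F2.1
t34.40 x0.4526 y0.0769 z0.0518 F2.4
t34.52 x0.4526 y0.0770 z0.0515 F4.7
t34.65 x0.4526 y0.0769 z0.0513 F4.5
```

```bash

python3 -m handwheel '[[0,0,-0.01,0]]' >/dev/null && python3 chk.py 7 &&
python3 -m handwheel '[[0,0,-0.015,0]]' >/dev/null && python3 chk.py 7 &&
python3 -m handwheel '[[0,0,-0.02,0]]' >/dev/null && python3 chk.py 5 &&
python3 -m handwheel '[[0,0,-0.02,0]]' >/dev/null && python3 chk.py 5 &&
python3 -m handwheel '[[0,0,-0.02,0]]' >/dev/null && python3 chk.py 3 &&
python3 -m handwheel '[[0,0,-0.02,0]]' >/dev/null && python3 chk.py 3 &&
python3 -m handwheel '[[0,0,-0.02,0]]' >/dev/null && python3 chk.py 3 &&
python3 -m handwheel '[[0,0,-0.02,0]]' >/dev/null && python3 chk.py 3 &&
python3 -m handwheel '[[0,0,-0.02,0]]' >/dev/null && python3 chk.py 3 &&
python3 -m handwheel '[[0,0,-0.015,0]]' >/dev/null && python3 chk.py 3 &&
python3 -m handwheel '[[0,0,-0.015,0]]' >/dev/null && python3 chk.py 3 &&
python3 -m handwheel '[[0,0,-0.015,0]]' >/dev/null && python3 chk.py 3 &&
python3 -m handwheel '[[0,0,-0.015,0]]' >/dev/null && python3 chk.py 3 &&
python3 -m handwheel '[[0,0,-0.015,0]]' >/dev/null && python3 chk.py 3
```

```text
t34.77 x0.4526 y0.0769 z0.0509 F3.5
t34.90 x0.4525 y0.0769 z0.0502 F1.0
t35.02 x0.4525 y0.0769 z0.0494 F0.2
t35.15 x0.4524 y0.0768 z0.0487 F-1.3
t35.27 x0.4524 y0.0768 z0.0481 F-0.2
t35.40 x0.4524 y0.0768 z0.0476 F-0.2
t35.52 x0.4525 y0.0768 z0.0471 F0.6
t35.65 x0.4525 y0.0769 z0.0466 F0.4
t35.77 x0.4525 y0.0769 z0.0460 F1.2
t35.90 x0.4526 y0.0769 z0.0457 F2.7
t36.02 x0.4526 y0.0769 z0.0454 F5.9
```

```bash

python3 -m handwheel '[[0,0,0.5,0],[-0.04,0.9,0,0],[-0.04,1,0,0],[-0.04,1,0,0],[-0.04,1,0,0],[0,0.81,-0.1,0],[0,0.3,-0.15,0],[0,0,0,0]]' >/dev/null; python3 chk.py 2 &&
python3 -m handwheel '[[0,0,-0.08,0],[0,0,-0.03,0],[0,0,0,0]]' >/dev/null && python3 chk.py 2 &&
python3 -m handwheel '[[0,0,-0.02,0]]' >/dev/null && python3 chk.py 2 &&
python3 -m handwheel '[[0,0,-0.02,0]]' >/dev/null && python3 chk.py 2 &&
python3 -m handwheel '[[0,0,-0.02,0]]' >/dev/null && python3 chk.py 2 &&
python3 -m handwheel '[[0,0,-0.02,0]]' >/dev/null && python3 chk.py 2 &&
python3 -m handwheel '[[0,0,-0.02,0]]' >/dev/null && python3 chk.py 2 &&
python3 -m handwheel '[[0,0,-0.015,0]]' >/dev/null && python3 chk.py 2 &&
python3 -m handwheel '[[0,0,-0.015,0]]' >/dev/null && python3 chk.py 2 &&
python3 -m handwheel '[[0,0,-0.015,0]]' >/dev/null && python3 chk.py 2 &&
python3 -m handwheel '[[0,0,-0.015,0]]' >/dev/null && python3 chk.py 2
```

```text
t37.02 x0.4474 y0.2271 z0.0525 F-0.5
t37.40 x0.4478 y0.2263 z0.0492 F-0.3
t37.52 x0.4479 y0.2269 z0.0488 F-0.0
t37.65 x0.4478 y0.2271 z0.0482 F-0.4
t37.77 x0.4477 y0.2272 z0.0475 F0.1
t37.90 x0.4477 y0.2272 z0.0469 F0.9
t38.02 x0.4477 y0.2272 z0.0463 F-0.6
t38.15 x0.4477 y0.2272 z0.0459 F2.1
```

```bash

python3 -m handwheel '[[0,0,-0.01,0]]' >/dev/null && python3 chk.py 7 &&
python3 -m handwheel '[[0,0,-0.01,0]]' >/dev/null && python3 chk.py 7 &&
python3 -m handwheel '[[0,0,-0.01,0]]' >/dev/null && python3 chk.py 7 &&
python3 -m handwheel '[[0,0,-0.02,0]]' >/dev/null && python3 chk.py 6 &&
python3 -m handwheel '[[0,0,-0.02,0]]' >/dev/null && python3 chk.py 5 &&
python3 -m handwheel '[[0,0,-0.02,0]]' >/dev/null && python3 chk.py 3 &&
python3 -m handwheel '[[0,0,-0.02,0]]' >/dev/null && python3 chk.py 3 &&
python3 -m handwheel '[[0,0,-0.02,0]]' >/dev/null && python3 chk.py 3 &&
python3 -m handwheel '[[0,0,-0.02,0]]' >/dev/null && python3 chk.py 3 &&
python3 -m handwheel '[[0,0,-0.02,0]]' >/dev/null && python3 chk.py 3 &&
python3 -m handwheel '[[0,0,-0.015,0]]' >/dev/null && python3 chk.py 3 &&
python3 -m handwheel '[[0,0,-0.015,0]]' >/dev/null && python3 chk.py 3 &&
python3 -m handwheel '[[0,0,-0.015,0]]' >/dev/null && python3 chk.py 3 &&
python3 -m handwheel '[[0,0,-0.015,0]]' >/dev/null && python3 chk.py 3
```

```text
t38.27 x0.4477 y0.2272 z0.0458 F3.0
t38.40 x0.4477 y0.2272 z0.0456 F4.7
t38.52 x0.4477 y0.2272 z0.0453 F4.1
t38.65 x0.4477 y0.2272 z0.0444 F3.4
t38.77 x0.4477 y0.2272 z0.0435 F0.5
t38.90 x0.4477 y0.2271 z0.0427 F-0.5
t39.02 x0.4477 y0.2271 z0.0422 F-0.0
t39.15 x0.4477 y0.2271 z0.0418 F0.1
t39.27 x0.4477 y0.2272 z0.0413 F-0.2
t39.40 x0.4477 y0.2272 z0.0407 F0.2
t39.52 x0.4477 y0.2272 z0.0403 F-0.1
t39.65 x0.4477 y0.2272 z0.0399 F1.1
t39.77 x0.4478 y0.2272 z0.0397 F3.6
```

```bash

python3 -m handwheel '[[0,0,-0.008,0],[0,0,0,0]]' >/dev/null; python3 chk.py 9; python3 -m handwheel '[[0,0,0.3,0],[0,0,0.8,0],[0,0,1,0],[0,0,1,0],[0,-0.8,1,0],[0,-1,0.5,0],[0,-1,0,0],[0,-1,0,0]]' >/dev/null
python3 -m handwheel '[[0,-1,0,0],[0,-1,0,0],[0,-1,0,0],[0,-1,0,0],[0,-1,0,0],[0,-1,0,0],[0,-1,0,0],[0,-1,0,0]]' >/dev/null
python3 -m handwheel '[[0,-1,0,0],[0,-1,0,0],[0,-1,0,0],[0,-1,0,0],[0,-1,0,0],[0,-0.8,0,0],[0,0,0,0],[0,0,0,0]]'
python3 - <<'E'
from h import *
b=manip.read_camera('side');cv2.imwrite('pics/s4.png',b)
cv2.imwrite('pics/c4.png',cv2.resize(b[130:290,230:390],None,fx=3.7,fy=3.7,interpolation=cv2.INTER_CUBIC))
for u,v in [(275,254),(307,215),(359,162)]:
    r=[]
    for f in('side0','s4'):
        g=cv2.cvtColor(cv2.imread(f'pics/{f}.png'),cv2.COLOR_BGR2GRAY)[v-18:v+10,u-14:u+14]
        n,l,st,ce=cv2.connectedComponentsWithStats((g<48).astype(np.uint8));r.append([(st[i,:5].tolist()) for i in range(1,n) if st[i,4]>25])
    print(u,v,r)
E
```

```text
t40.02 x0.4478 y0.2272 z0.0395 F5.1
time_s: 43.02
tcp_pos: [0.4478, -0.2994, 0.177]
eef_rot: [0.997, 0.081, -0.0, -0.001]
contact_force: [-0.1, 0.6, -0.1]
gripper_width: 0.0001
grip_force: 0.0
275 254 [[[8, 11, 12, 12, 112]], [[8, 13, 12, 10, 87]]]
307 215 [[[9, 10, 10, 12, 101]], [[9, 12, 10, 10, 84]]]
359 162 [[[10, 13, 9, 8, 56]], [[10, 15, 9, 6, 40]]]
```

View pics/c4.png

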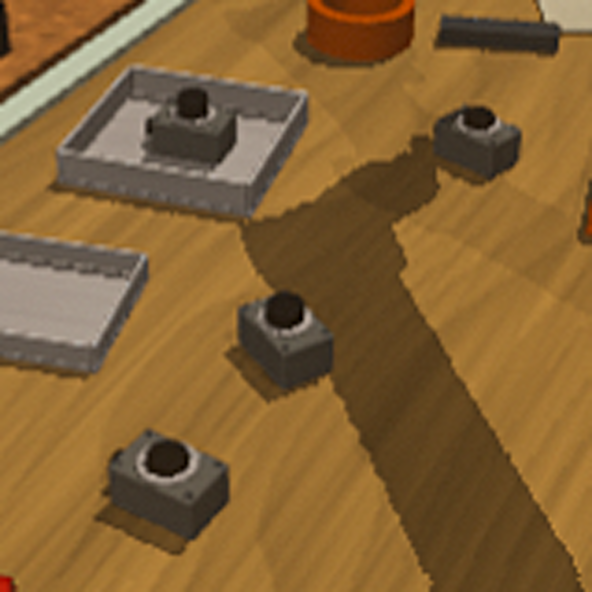

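All three good keys now sit about 2 px lower. The bad switch stands upright in the tray with its key up, and the gripper is clear of everything.

```bash
python3 -c "
from bench import manip
print(manip.close_job())"
```

```text
the job is handed in; nothing more can be done
None
```

The job is handed in (no verdict was returned): the three good switches stand in place with their keys clicked down, after a second press because the first clicks did not latch, and the bad one (second from the right in the top view, no click at 8.8 N) is upright on the tray floor with its key up.

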